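# Start the hose ring nut on the dust-extraction port

### The job

Pick the orange ring nut off the bench and set it level over the threaded grey pipe of the dust port. Start it without crossing the thread: turn it backward (anticlockwise seen from above) until its white tick comes round to the port's white mark and you feel the ring drop off the thread's end, then turn it forward (clockwise) one full turn, so that it winds down and the tick is back at the mark. Finish there still gripping the ring, and leave everything else on the bench where it is.

Things in the scene. Friction and masses are not known exactly. Their poses are not given: they have to be found in the camera images.
- ring: Orange plastic ring nut lying flat, open in the middle: 62 mm outside diameter, 47 mm bore, 12 mm thick, about 60 g. Origin: centre of its underside; z up its axis; +x points to its white tick. It can be let go and gripped again on the thread: it stays put.
- ring_tick (a point): Centre of the white tick on the ring's top face: 27.5 mm from the axis along the ring's +x, 12 mm above its underside.
- ring_lug (a point): Leading (clockwise) end of one of two facing thread lugs in the bore, under the tick: 21 mm from the axis along the ring's +x, 3 mm above the underside. Each lug is a round bar 2.5 mm thick that runs 40 degrees anticlockwise from its leading end, rising with the thread; 39.5 mm free across the two.
- port: Dust-extraction port fixed to the bench: black flange 110 x 110 x 10 mm with an upright grey pipe 36 mm in diameter in its middle, top at 70 mm (tapered to 29 mm over the last 5), a 48 mm collar round its foot up to 25 mm. Origin: centre of the flange's underside, on the bench; z up the pipe axis; +x points to the white mark on the flange.
- port_mark (a point): Middle of the white mark on the flange, 42 mm from the pipe axis along the port's +x, 10 mm up. One of the two thread starts is at this side, the other half a turn away. The ring drops as its tick passes the mark going backward (within about 10 degrees), and likewise with the tick half a turn from the mark, but only the drop with the tick at the mark counts.
- port_start (a point): On the pipe axis at the height of the thread starts, 62 mm above the bench. Pale right-hand two-start outside thread, 44 mm over its crests, 14 mm of travel per turn, ridges 2.5 mm thick and 7 mm apart, each running 1.75 turns down clockwise from its start. 2 mm of vertical play for the ring once it is wound under the start.
- port_top (a point): On the pipe axis at its top, 70 mm up. Height of the ring's underside above the bench: set on with the tick A turns (under 0.5) clockwise of the mark it rests at 60.2 - 14 A mm; turned backward it climbs to 60.2 and then drops 7 mm to 53.2 mm; forward from there it goes to 46.2 mm after half a turn and 39.2 mm after one turn.
- spacer: Plain cardboard ring, 66 mm outside, 40 mm bore, 18 mm thick, no thread; leave it. Origin: centre of underside.
- wooden_disc: Turned wooden disc, 64 mm diameter, 12 mm thick; leave it. Origin: centre of underside.
- dye_tin: Red tin of wood dye, 64 mm diameter, 130 mm tall; leave it. Origin: centre of underside.
- sanding_block: Cork sanding block 100 x 60 x 30 mm; leave it. Origin: centre of underside.
- spatula: Wooden spatula lying at the far right; leave it. Origin: middle of its underside.
- brush: Brush lying at the left; leave it. Origin: middle of its underside.
- offcut: Light wood offcut 140 x 45 x 25 mm; leave it. Origin: centre of underside.

How it is judged:
By the outcome, as a careful person would: the job done as asked, in the order asked, and still so for the second after the job is handed in, while the arm keeps its last pose, push and grip.
It also fails if it takes over 64 s, if anything falls off the work surface, if the arm or the gripper's body presses on something with over 40 N, if the wrist force passes 120 N, or if a joint passes its speed limit or range.

### The arm

A 6-joint arm with a two-finger parallel gripper is mounted at the origin on the work surface. World frame = base frame: x ahead of the robot, y to its left, z up, the work surface at z = 0. Lengths are in mm, angles in degrees, forces in N, time in s.
With the tool pointing down it reaches from about 350 to 875 mm from the base axis. Payload 4.2 kg.
Tool frame: the origin (TCP) lies between the finger pads; the fingertips stand bot.tip_extent ahead of it and the grasp point (between the pads) lies 3 mm ahead of it (bot.tip_extent is the distance from the TCP to the fingertips, in mm); z points along the fingers, y is the line along which they close (so a half turn about z gives the same grasp; the last joint's range is limited). The gripper opens to 87 mm and grips with 3 to 60 N. Pads are 19 mm wide; open, the fingers measure 117 mm over their backs; the gripper's body (75 mm by 190 mm) begins 51 mm behind the grasp point.
Start: joints at [85.978, 22.042, 0.453, 0, -68.411, -14.817], TCP at [201.785, 591.508, 244.55] pointing down, gripper open.
Joint ranges: [-179.83, 179.83], [-69.29, 118.12], [-61.27, 80.66], [-181.25, 117.63], [-171.15, -9.14], [-177.46, 177.46]. Speed limits (degrees/s): [159.86, 159.86, 180, 180, 180, 180].

### API

Orientations are given as a 3x3 rotation matrix whose columns are the frame's x, y, z axes.
In Python, from plant import get_obs, optics, bot gives the robot as it stands.
- The arm moves only by the tool drive_tool, never from a script. Its argument "moves" is a list of rows, each a list of 3 entries, a list of its own where there are three numbers: the finger opening in mm, from 0 to 87, then the shift along the tool's x, y, z in units of 30 mm (1.0 is 30 mm), then the turn about the tool's z in units of 5 degrees (1.0 is 5 degrees). In form: [[jaw, [x, y, z], twist], ...]. A call has 1 to 12 rows; each row shifts and turns the commanded pose from where the row before left it, along the tool's axes as they then stand; what a row does not reach is not made up. A row lasts 1/12 s, in which the tool goes at most 41.7 mm and 7.16 degrees, less where a joint would pass 70% of its speed; a pose out of reach is approached as far as the arm can. A call is refused whole if a number of a shift passes 1 or a number of a turn 1, either way. A call with a gripper value outside its range is refused whole. The fingers move at their own pace and stop on an object; "force" is the grip in N (left out, the last holds). Time passes only in rows, so rows that do not move let the fingers close. It gives the time, the measured TCP pose, the force, the opening and the grip force at its end, in the units of the state.
- get_obs(): the state, without advancing time (a new reading comes with each control period).
- optics.capture(name): name is "scene" or "top"; returns the picture (480x640x3 uint8, blue, green, red); there is no depth.
- optics.get_calibration(name): a dict with "mtx" (3x3 intrinsics, pixels), "extrinsics" (4x4, takes a point from world to camera coordinates). Camera axes: x right, y up, looking along -z (the intrinsics and any distortion apply to the point x, -y, -z); pixel columns grow to the right and rows downward; lengths in mm; the calibration is good to about 2 mm. A picture is of the moment at which its call begins. get_calibration takes no time and is no camera call.
- bot.hand_in(): hands the job in; it is judged then, once.
The state is a dict: "time_s": time; "qpos": joint angles; "joint_vel": joint speeds; "effort": joint torques, N m; "tool_pos": TCP position; "orientation": TCP orientation; "force": force on the tool from outside, world axes, zero at the start; "wrist_torque": the same for the moment, N m; "grip_width": opening from 0.0 (shut) to 1.0 (fully open); "grip_force": force on a finger pad.
Only numpy, scipy, OpenCV 4.12 (cv2) and the standard library are available. Lean on these libraries where they do the work, as an engineer would, in place of code of your own. Each camera call takes 0.05 s, during which the arm holds its last target. There are 200 camera calls.

## Working session

There is one attempt and no reset: what is moved stays moved. The work goes in short steps, Python scripts to look and compute and a tool call to move; the robot and the scene stay as the last step left them, time stands still between calls to the robot, and variables do not carry over. Pictures are saved under pics/ and viewed, at most 10 in all, crops included, and the job is handed in when it is done.

Besides the shell and the picture viewer there is one more tool, called after "Request:" as a command line: name --argument value ..., lists and objects as JSON in quotes. drive_tool: Moves the arm, as the interface text tells. Its arguments: {"type":"object","properties":{"moves":{"type":"array","items":{"type":"array"}},"force":{"type":"number"}},"required":["moves"]}

```bash
ls; mkdir -p pics; python3 - <<'E'
from plant import get_obs, optics, bot
import cv2,numpy as np
np.set_printoptions(precision=3,suppress=True)
print(get_obs(),bot.tip_extent)
for n in("scene","top"):
    cv2.imwrite(f"pics/{n}0.png",optics.capture(n)); c=optics.get_calibration(n);print(n,c)
E
```

```text
pics
{'time_s': 0.0, 'qpos': array([ 85.977,  22.092,   0.38 ,  -0.028, -68.41 , -14.815]), 'joint_vel': array([ 0.045,  0.002, -0.037, -0.028, -0.049, -0.041]), 'effort': array([  0.   , -39.067,  18.741,   4.22 ,   0.011,  -0.   ]), 'tool_pos': array([201.635, 591.003, 243.446]), 'orientation': array([[ 0.946, -0.323, -0.001],
       [-0.323, -0.946, -0.002],
       [ 0.   ,  0.002, -1.   ]]), 'force': array([0.588, 0.947, 0.093]), 'wrist_torque': array([ 0.007, -0.007,  0.004]), 'grip_force': 0.0, 'grip_width': 0.9965162529650987} 22.0
scene {'mtx': array([[510.556,   0.   , 319.924],
       [  0.   , 510.556, 230.464],
       [  0.   ,   0.   ,   1.   ]]), 'extrinsics': array([[    0.635,     0.773,     0.001,  -366.123],
       [   -0.609,     0.499,     0.617,   316.571],
       [    0.477,    -0.392,     0.787, -1451.438],
       [    0.   ,     0.   ,     0.   ,     1.   ]])}
top {'mtx': array([[618.513,   0.   , 331.443],
       [  0.   , 618.513, 248.434],
       [  0.   ,   0.   ,   1.   ]]), 'extrinsics': array([[    0.01 ,    -1.   ,     0.003,   -33.215],
       [    0.986,     0.011,     0.168,  -595.991],
       [   -0.168,     0.001,     0.986, -1588.182],
       [    0.   ,     0.   ,     0.   ,     1.   ]])}
```

View pics/scene0.png

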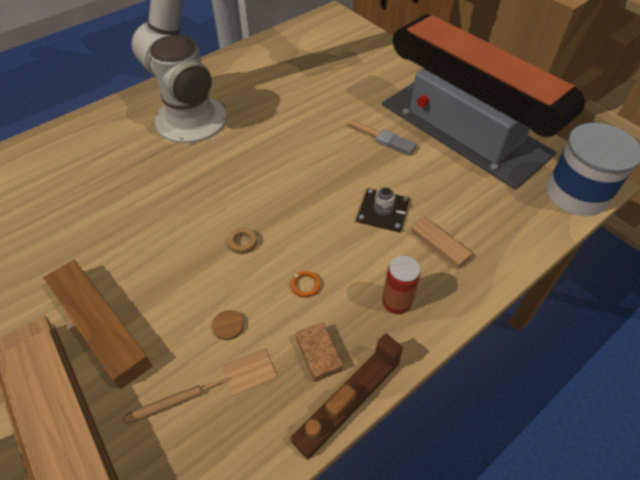

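View pics/top0.png

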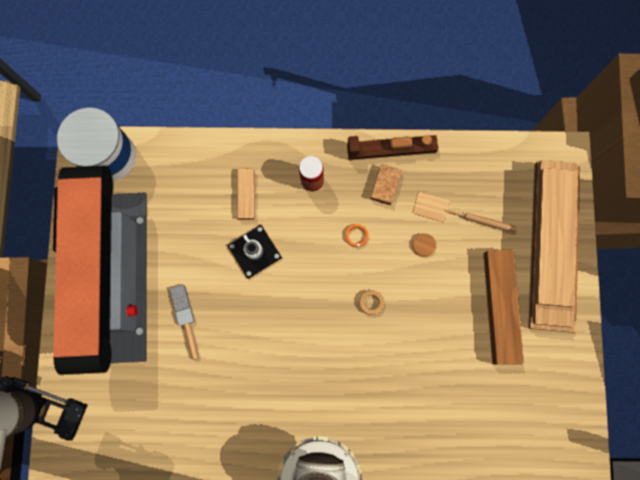

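The scene view shows the ring at about (306,284) and the port at (385,205). The top view has the ring at (357,236), the port pipe at (254,248) and a white mark up-left of the pipe. I'll measure both views.

```bash
cat > h.py <<'E'
import numpy as np,cv2
from plant import get_obs, optics, bot
np.set_printoptions(precision=2,suppress=True)
def cal(n):
    c=optics.get_calibration(n); return np.array(c["mtx"]),np.array(c["extrinsics"])
def proj(n,p):
    K,E=cal(n); q=E[:3,:3]@np.asarray(p,float)+E[:3,3]; q=q*[1,-1,-1]; u=K@q; return u[:2]/u[2]
def ray(n,px):
    K,E=cal(n); d=np.linalg.inv(K)@[px[0],px[1],1.]; d=d*[1,-1,-1]; R=E[:3,:3]
    return -R.T@E[:3,3], R.T@d
def onz(n,px,z):
    o,d=ray(n,px); return o+d*(z-o[2])/d[2]
def tri(a,b):
    (o1,d1),(o2,d2)=ray("scene",a),ray("top",b)
    d1/=np.linalg.norm(d1);d2/=np.linalg.norm(d2)
    s=np.linalg.lstsq(np.c_[d1,-d2],o2-o1,rcond=None)[0]
    p,q=o1+s[0]*d1,o2+s[1]*d2; return (p+q)/2,np.linalg.norm(p-q)
def orange(img,c,r=30):
    hsv=cv2.cvtColor(img,cv2.COLOR_BGR2HSV); m=cv2.inRange(hsv,(3,170,90),(14,255,255))
    k=np.zeros_like(m);cv2.circle(k,tuple(int(v) for v in c),r,255,-1); return m&k
def crop(img,c,r,s): 
    x,y=int(c[0]),int(c[1]); return cv2.resize(img[y-r:y+r,x-r:x+r],None,fx=s,fy=s,interpolation=cv2.INTER_CUBIC)
E
python3 - <<'E'
from h import *
S,T=cv2.imread("pics/scene0.png"),cv2.imread("pics/top0.png")
es={}
for n,im,c in(("scene",S,(306,284)),("top",T,(357,236))):
    m=orange(im,c); cs,_=cv2.findContours(m,cv2.RETR_EXTERNAL,cv2.CHAIN_APPROX_NONE)
    k=max(cs,key=cv2.contourArea); es[n]=cv2.fitEllipse(cv2.convexHull(k)); print(n,es[n],(m>0).sum())
p,g=tri(es["scene"][0],es["top"][0]);print("ring",p,g)
for n in es: print(onz(n,es[n][0],6))
W=np.vstack([np.hstack([crop(S,(306,284),25,8)[:300,:400],crop(T,(357,236),25,8)[:300,:400]]),
 np.hstack([crop(S,(385,208),33,6)[48:348,:396],crop(T,(254,251),33,6)[48:348,:396]]).copy()[:, :] if 0 else np.zeros((1,800,3),np.uint8)])
a=[crop(S,(306,284),20,10),crop(T,(357,236),20,10)]
b=[cv2.resize(crop(S,(385,208),32,6),(400,400)),cv2.resize(crop(T,(254,251),32,6),(400,400))]
cv2.imwrite("pics/c1.png",np.hstack(a)); cv2.imwrite("pics/c2.png",np.hstack(b))
E
```

```text
scene ((305.2300109863281, 283.6772766113281), (25.826507568359375, 28.676633834838867), 84.5363998413086) 323
top ((356.35150146484375, 235.01661682128906), (21.91507911682129, 22.606143951416016), 110.99697875976562) 177
ring [641.32 -94.25   9.46] 0.6452515704406198
[639.73 -92.68   6.  ]
[641.82 -94.67   6.  ]
```

View pics/c1.png

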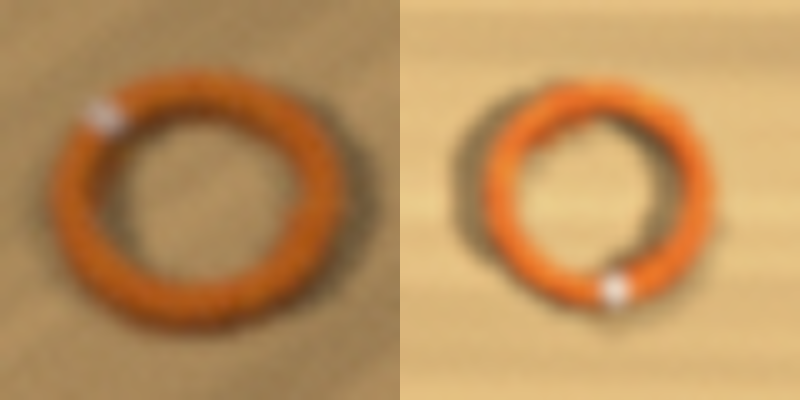

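View pics/c2.png

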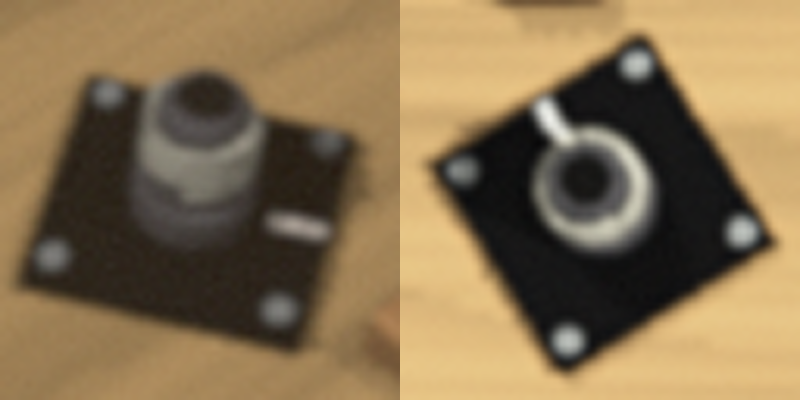

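The ring's tick is at top px ≈ (358,245) and scene px ≈ (296,275). The port crops show four flange screws, the pipe top, and the mark on the flange edge between two screws.

```bash
python3 - <<'E'
from h import *
S,T=cv2.imread("pics/scene0.png"),cv2.imread("pics/top0.png")
G=lambda im:cv2.cvtColor(im,cv2.COLOR_BGR2GRAY).astype(float)
def cen(im,c,r=3):
    x,y=np.rint(c).astype(int); g=G(im)[y-r:y+r+1,x-r:x+r+1]; w=np.clip(g-np.percentile(g,40),0,None)
    yy,xx=np.mgrid[-r:r+1,-r:r+1]; return np.array([x+(w*xx).sum()/w.sum(),y+(w*yy).sum()/w.sum()])
sc=lambda q:(np.array(q)+.5)*.16-.5+[353,176]
tp=lambda q:(np.array(q)-[400,0]+.5)*.16-.5+[222,219]
ss=[(327,143),(279,310),(53,255),(107,95)]; ts=[(461,170),(637,65),(741,232),(568,341)]
P=[]
for a,b in zip(ss,ts):
    a,b=cen(S,sc(a)),cen(T,tp(b)); p,g=tri(a,b); P.append([p,onz("scene",a,11),onz("top",b,11)]); print(p,g)
P=np.array(P); print("centre tri/scene/top",P.mean(0))
for j in range(3):
    d=P[0,j]+P[1,j]-P[2,j]-P[3,j]; print("port yaw",np.degrees(np.arctan2(d[1],d[0])))
p,g=tri(sc((298,227)),tp((554,120)));print("mark",p,g,onz("scene",sc((298,227)),10),onz("top",tp((554,120)),10))
p,g=tri(sc((204,97)),tp((586,181)));print("pipe top",p,g,onz("scene",sc((204,97)),70),onz("top",tp((586,181)),70))
a=cen(S,(295.8,275.3),2);b=cen(T,(358,244.5),2)
p,g=tri(a,b);print("tick",a,b,p,g,onz("scene",a,12),onz("top",b,12))
E
```

```text
[605.94 245.41  22.11] 0.09533286641503776
[655.36 168.33  17.28] 1.0204584979935207
[581.19 121.5   16.14] 0.5715658171453196
[532.59 196.07  17.48] 1.452567035352524
centre tri/scene/top [[593.77 182.83  18.25]
 [589.89 188.19  11.  ]
 [594.74 183.48  11.  ]]
port yaw 33.10367559411031
port yaw 34.735104264755535
port yaw 33.222305730930316
mark [629.56 205.    14.01] 0.5697200642274652 [627.61 208.06  10.  ] [630.13 205.33  10.  ]
pipe top [592.85 182.6   71.92] 0.2927286148128866 [591.77 184.12  70.  ] [593.09 182.74  70.  ]
tick [295.53 274.62] [357.89 244.23] [614.17 -98.65  17.32] 0.4803557019166513 [611.18 -96.88  12.  ] [615.24 -98.68  12.  ]
```

Request:
drive_tool --moves '[[87,[0.9,0.7,0],0],[87,[0.9,0.7,0],0],[87,[0.9,0.7,0],0],[87,[0.9,0.7,0],0],[87,[0.9,0.7,0],0],[87,[0.9,0.7,0],0],[87,[0.9,0.7,0],0],[87,[0.9,0.7,0],0],[87,[0.9,0.7,0],0],[87,[0.9,0.7,0],0],[87,[0.9,0.7,0],0],[87,[0.9,0.7,0],0]]' --force 25

```text
time_s: 1.1
tool_pos: [427.4, 246.7, 244.4]
orientation: [[0.946, -0.323, -0.0], [-0.323, -0.946, -0.0], [-0.0, 0.0, -1.0]]
force: [0.7, 0.5, 0.7]
grip_width: 1.003
grip_force: 0.0
```

Request:
drive_tool --moves '[[87,[0.9,0.7,0],0],[87,[0.9,0.7,0],0],[87,[0.9,0.7,0],0],[87,[0.9,0.7,0],0],[87,[0.9,0.7,0],0],[87,[0.9,0.7,0],0],[87,[0.9,0.7,0],0],[87,[0.9,0.7,0],0],[87,[0.9,0.7,0],0],[87,[0.9,0.7,0],0],[87,[0.9,0.7,0],0],[87,[0,0,0],1]]'

```text
time_s: 2.1
tool_pos: [635.5, -70.7, 242.8]
orientation: [[0.912, -0.41, -0.001], [-0.41, -0.912, -0.001], [-0.0, 0.002, -1.0]]
force: [1.1, 1.3, 0.2]
grip_width: 1.005
grip_force: 0.0
```

Request:
drive_tool --moves '[[87,[0,0,0],1],[87,[0,0,0],1],[87,[0,0,0],1],[87,[0,0,0],1],[87,[0,0,0],1],[87,[0,0,0],1],[87,[0,0,0],1],[87,[0,0,0],1],[87,[0,0,0],1],[87,[0,0,0],1],[87,[0,0,0],1],[87,[0,0,0],1]]'

```text
time_s: 3.1
tool_pos: [633.2, -66.1, 243.9]
orientation: [[0.103, -0.995, -0.001], [-0.995, -0.103, 0.0], [-0.0, 0.001, -1.0]]
force: [0.3, -0.1, 0.5]
grip_width: 0.999
grip_force: 0.0
```

Request:
drive_tool --moves '[[87,[0,0,0],1],[87,[0,0,0],1],[87,[0,0,0],1],[87,[0,0,0],1],[87,[0,0,0],1],[87,[0,0,0],1],[87,[0,0,0],1],[87,[0,0,0],1],[87,[0,0,0],1],[87,[0,0,0],1],[87,[0.25,-0.42,0],0],[87,[0.25,-0.42,0],0]]'

```text
time_s: 4.1
tool_pos: [641.4, -94.7, 244.3]
orientation: [[-0.691, -0.723, -0.001], [-0.723, 0.691, -0.0], [0.001, 0.0, -1.0]]
force: [0.2, -0.4, 0.4]
grip_width: 1.0
grip_force: 0.0
```

Request:
drive_tool --moves '[[87,[0,0,1],0],[87,[0,0,1],0],[87,[0,0,1],0],[87,[0,0,1],0],[87,[0,0,1],0],[87,[0,0,0.5],0],[87,[0,0,0],0],[87,[0,0,0],0]]'

```text
time_s: 4.77
tool_pos: [641.3, -95.5, 78.7]
orientation: [[-0.692, -0.721, -0.002], [-0.721, 0.692, -0.001], [0.002, 0.001, -1.0]]
force: [0.6, -0.9, 0.3]
grip_width: 1.001
grip_force: 0.0
```

```bash
python3 - <<'E'
from h import *
o=get_obs();print(o["tool_pos"],o["qpos"],o["orientation"])
S,T=optics.capture("scene"),optics.capture("top")
a=[cv2.resize(crop(S,(306,264),50,8),(400,400)),cv2.resize(crop(T,(357,236),50,8),(400,400))]
cv2.imwrite("pics/c3.png",np.hstack(a))
E
```

```text
[641.28 -95.54  78.66] [  5.81  32.86  -7.31   0.04 -49.95 -49.66] [[-0.69 -0.72 -0.  ]
 [-0.72  0.69 -0.  ]
 [ 0.    0.   -1.  ]]
```

View pics/c3.png

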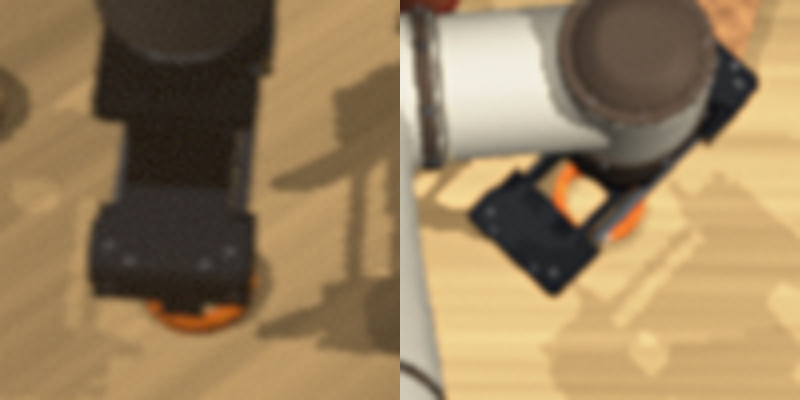

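The gripper stands over the ring with the fingers straddling it (ring around (200,310) in the left crop, (605,200) in the right). Next I descend and close.

Request:
drive_tool --moves '[[87,[0,0,0.9],0],[87,[0,0,0.9],0],[87,[0,0,0],0],[87,[0,0,0],0],[50,[0,0,0],0],[50,[0,0,0],0],[50,[0,0,0],0],[50,[0,0,0],0],[50,[0,0,0],0],[50,[0,0,0],0],[50,[0,0,0],0],[50,[0,0,0],0]]'

```text
time_s: 5.87
tool_pos: [641.5, -94.4, 26.4]
orientation: [[-0.692, -0.721, 0.001], [-0.721, 0.692, -0.0], [-0.0, -0.0, -1.0]]
force: [-1.6, 1.1, 5.6]
grip_width: 0.7
grip_force: 25.0
```

Request:
drive_tool --moves '[[50,[0,0,-0.5],0],[50,[0,0,-1],0],[50,[0,0,-1],0],[50,[0,0,-1],0],[50,[0,0,-1],0],[50,[0,0,-0.5],0],[50,[-0.6,0.8,0],0],[50,[-0.6,0.8,0],0],[50,[-0.6,0.8,0],0],[50,[-0.6,0.8,0],0],[50,[-0.6,0.8,0],0],[50,[-0.6,0.8,0],0]]'

```text
time_s: 6.87
tool_pos: [611.6, 84.4, 174.8]
orientation: [[-0.693, -0.721, -0.001], [-0.721, 0.693, -0.0], [0.001, 0.001, -1.0]]
force: [0.2, -0.2, -0.8]
grip_width: 0.703
grip_force: 25.0
```

Request:
drive_tool --moves '[[50,[-0.6,0.8,0],0],[50,[-0.6,0.8,0],0],[50,[-0.6,0.8,0],0],[50,[-0.15,0.36,0],0],[50,[0,0,0],-1],[50,[0,0,0],-1],[50,[0,0,0],-1],[50,[0,0,0],-1],[50,[0,0,0],-1],[50,[0,0,0],-1],[50,[0,0,0],-1],[50,[0,0,0],-1]]'

```text
time_s: 7.87
tool_pos: [592.7, 182.2, 174.8]
orientation: [[-0.063, -0.998, -0.001], [-0.998, 0.063, -0.0], [0.0, 0.001, -1.0]]
force: [-0.4, 1.0, -0.8]
grip_width: 0.705
grip_force: 25.0
```

Request:
drive_tool --moves '[[50,[0,0,0],-1],[50,[0,0,0],-1],[50,[0,0,0],-1],[50,[0,0,0],-1],[50,[0,0,0],-1],[50,[0,0,0],-1],[50,[0,0,0],-1],[50,[0,0,0],-1],[50,[0,0,0],-1],[50,[0,0,0],-1],[50,[0,0,0],-1],[50,[0,0,0],-1]]'

```text
time_s: 8.87
tool_pos: [592.8, 182.2, 174.8]
orientation: [[0.833, -0.554, -0.001], [-0.554, -0.833, -0.0], [-0.001, 0.001, -1.0]]
force: [0.3, 0.2, -0.9]
grip_width: 0.706
grip_force: 25.0
```

Request:
drive_tool --moves '[[50,[0,0,0],-1],[50,[0,0,0],-1],[50,[0,0,0],-1],[50,[0,0,0],-1],[50,[0,0,0],-1],[50,[0,0,0],-1],[50,[0,0,0],-1],[50,[0,0,0],-1],[50,[0,0,0],-1],[50,[0,0,0],0],[50,[0,0,0],0],[50,[0,0,0],0]]'

```text
time_s: 9.87
tool_pos: [593.0, 182.5, 175.2]
orientation: [[0.982, 0.191, -0.001], [0.191, -0.982, -0.0], [-0.001, 0.0, -1.0]]
force: [-0.1, 0.7, -1.0]
grip_width: 0.703
grip_force: 25.0
```

```bash
python3 - <<'E'
from h import *
o=get_obs();print(o["tool_pos"],o["qpos"],o["orientation"],o["force"])
S,T=optics.capture("scene"),optics.capture("top")
cv2.imwrite("pics/s4.png",S);cv2.imwrite("pics/t4.png",T)
c=o["tool_pos"]-[0,0,16]
ps,pt=proj("scene",c),proj("top",c);print(ps,pt)
a=[cv2.resize(crop(S,ps,32,8),(400,400)),cv2.resize(crop(T,pt,32,8),(400,400))]
cv2.imwrite("pics/c4.png",np.hstack(a))
E
```

```text
[592.97 182.47 175.22] [ 32.03  24.72  -5.78  -0.   -59.54  69.01] [[ 0.98  0.19 -0.  ]
 [ 0.19 -0.98 -0.  ]
 [-0.    0.   -1.  ]] [-0.08  0.74 -0.98]
[389.21 164.07] [246.96 241.48]
```

View pics/c4.png

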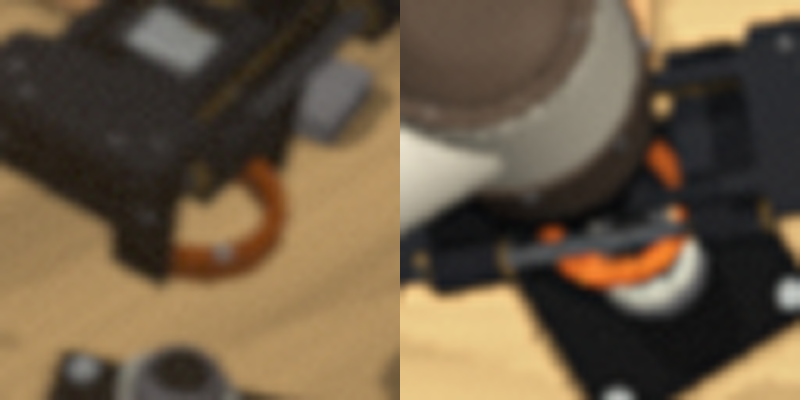

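The ring is held level, with its tick at left-crop (222,252), about −27° yaw. I'll lower it to just above the pipe and compare ring and pipe in each view.

Request:
drive_tool --moves '[[50,[0,0,0.8],0],[50,[0,0,0.8],0],[50,[0,0,0.7],0],[50,[0,0,0],0],[50,[0,0,0],0],[50,[0,0,0],0]]'

```text
time_s: 10.47
tool_pos: [594.1, 183.2, 107.9]
orientation: [[0.981, 0.194, 0.002], [0.194, -0.981, 0.001], [0.002, -0.0, -1.0]]
force: [0.4, -0.5, 0.3]
grip_width: 0.702
grip_force: 25.0
```

```bash
python3 - <<'E'
from h import *
from scipy.optimize import least_squares
o=get_obs();print(o["tool_pos"],o["force"])
im={n:optics.capture(n) for n in("scene","top")}
ztop=o["tool_pos"][2]-13.5; out=[]
for n in im:
    cv2.imwrite(f"pics/{n}5.png",im[n])
    c=proj(n,[593,183,ztop-6]); m=orange(im[n],c,25)
    ys,xs=np.nonzero(m)
    P=np.array([onz(n,(x,y),ztop)[:2] for x,y in zip(xs,ys)])
    # annulus band 23.5..31 of the top face: centre by soft membership
    f=lambda q:np.maximum(0,np.abs(np.hypot(*(P-q).T)-27.25)-3.75)
    r=least_squares(f,[593,183],loss="soft_l1"); print(n,len(P),"ring c",r.x,"cost",r.cost)
    v=im[n].copy(); 
    for a in np.arange(0,360,4):
        for R in(31,23.5):
            u=proj(n,[r.x[0]+R*np.cos(np.radians(a)),r.x[1]+R*np.sin(np.radians(a)),ztop]); 
            out.append((n,u))
    k=crop(v,c,32,8)
    for nn,u in out:
        if nn==n: cv2.circle(k,tuple(int(t) for t in ((u-np.trunc(c)+32+.5)*8)),1,(255,0,0) ,-1)
    out2=cv2.resize(k,(400,400)); im[n+"c"]=out2
cv2.imwrite("pics/c5.png",np.hstack([im["scenec"],im["topc"]]))
E
```

```text
[594.11 183.16 107.89] [ 0.44 -0.49  0.34]
scene 81 ring c [595.59 179.62] cost 12.879089008631201Traceback (most recent call last):
  File "<stdin>", line 6, in <module>
RuntimeError: dictionary changed size during iteration
```

```bash
cat > fit.py <<'E'
from h import *
from scipy.optimize import least_squares
def loose(img,c,r=25):
    hsv=cv2.cvtColor(img,cv2.COLOR_BGR2HSV); m=cv2.inRange(hsv,(3,150,70),(14,255,255))
    k=np.zeros_like(m);cv2.circle(k,tuple(int(v) for v in c),r,255,-1); return m&k
def fit(out,ztop,c0=(593,183)):
    ks=[]
    for n in("scene","top"):
        I=optics.capture(n); c=proj(n,[*c0,ztop-6]); m=loose(I,c); cv2.imwrite(f"pics/{n}_{out}",I)
        ys,xs=np.nonzero(m); P=np.array([onz(n,(x,y),ztop)[:2] for x,y in zip(xs,ys)])
        f=lambda q:np.maximum(0,np.abs(np.hypot(*(P-q).T)-27.25)-3.75)
        r=least_squares(f,c0,loss="soft_l1"); print(n,len(P),"ring c",r.x,"cost",r.cost)
        k=cv2.resize(crop(I,c,32,8),(400,400))
        for a in np.radians(np.arange(0,360,6)):
            for R in(31,23.5):
                u=(proj(n,[r.x[0]+R*np.cos(a),r.x[1]+R*np.sin(a),ztop])-np.trunc(c)+32.5)*6.25
                cv2.circle(k,tuple(int(t) for t in u),1,(255,0,0),-1)
        ks.append(k)
    cv2.imwrite(f"pics/{out}",np.hstack(ks))
E
python3 - <<'E'
from fit import *
fit("c5.png",get_obs()["tool_pos"][2]-13.5)
E
```

```text
scene 121 ring c [595.98 178.92] cost 61.02428201554227
top 117 ring c [592.76 180.18] cost 19.37070764615969
```

View pics/c5.png

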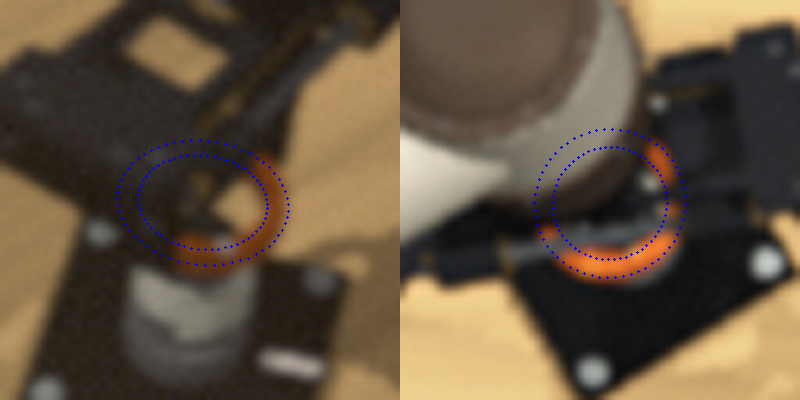

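The scene crop has the ring just above the pipe, and the fit is pulled toward the visible side wall. I'll cross-check the offset with the tick and with a fit that allows for the wall.

```bash
python3 - <<'E'
from fit import *
S=cv2.imread("pics/s4.png"); x,y=392,172
g=S[y-3:y+4,x-3:x+4].min(2).astype(float); w=np.clip(g-np.percentile(g,75),0,None)
yy,xx=np.mgrid[-3:4,-3:4]; c=np.array([x+(w*xx).sum()/w.sum(),y+(w*yy).sum()/w.sum()])
a=np.radians(-26.7)
t=onz("scene",c,161.7); print("tick",c,t,"ring c from tick",t[:2]-27.5*np.array([np.cos(a),np.sin(a)]),"TCP 593.0,182.5")
# wall-tolerant: pixel must lie on the annulus at ztop, or on outer wall (R=31) at some z in [ztop-12,ztop]
def f2(n,I,ztop,c0=(593,183)):
    cc=proj(n,[*c0,ztop-6]); m=loose(I,cc); ys,xs=np.nonzero(m)
    L=np.array([[onz(n,(x,y),ztop-h)[:2] for h in np.linspace(0,12,7)] for x,y in zip(xs,ys)])
    def f(q):
        r=np.hypot(L[...,0]-q[0],L[...,1]-q[1]); return np.maximum(0,np.abs(r-27.25)-3.75).min(1)
    best=[least_squares(f,np.array(c0)+d,loss="soft_l1",diff_step=1e-4) for d in([0,0],[2,-2],[-2,2],[2,2],[-2,-2])]
    # centre of the feasible set: average the minima
    print(n,len(L),np.array([b.x for b in best]),[round(b.cost,1) for b in best])
f2("scene",cv2.imread("pics/s4.png"),161.7); f2("top",cv2.imread("pics/t4.png"),161.7)
f2("scene",cv2.imread("pics/scene_c5.png"),94); f2("top",cv2.imread("pics/top_c5.png"),94)
E
```

```text
tick [391.41 169.45] [609.44 172.68 161.7 ] ring c from tick [584.87 185.03] TCP 593.0,182.5
scene 130 [[592.28 181.92]
 [592.22 181.58]
 [591.48 182.73]
 [590.37 183.86]
 [591.04 182.89]] [np.float64(0.0), np.float64(0.0), np.float64(0.0), np.float64(0.0), np.float64(0.0)]
top 130 [[593.42 182.18]
 [593.42 182.18]
 [593.42 182.18]
 [593.42 182.18]
 [593.42 182.18]] [np.float64(8.9), np.float64(8.9), np.float64(8.9), np.float64(8.9), np.float64(8.9)]
scene 121 [[591.95 184.78]
 [591.95 184.78]
 [591.95 184.78]
 [591.95 184.78]
 [591.95 184.78]] [np.float64(0.1), np.float64(0.1), np.float64(0.1), np.float64(0.1), np.float64(0.1)]Traceback (most recent call last):
  File "<stdin>", line 17, in <module>
  File "<stdin>", line 10, in f2
  File "h.py", line 12, in onz
    o,d=ray(n,px); return o+d*(z-o[2])/d[2]
        ~~~^^^^^^
  File "h.py", line 9, in ray
    K,E=cal(n); d=np.linalg.inv(K)@[px[0],px[1],1.]; d=d*[1,-1,-1]; R=E[:3,:3]
        ~~~^^^
  File "h.py", line 5, in cal
    c=optics.get_calibration(n); return np.array(c["mtx"]),np.array(c["extrinsics"])
ValueError: time passes only in moves, steps and waits
```

Ring and pipe centres agree within about 1 mm in both views: ring (592,183.5)/(593.4,182.2), pipe (591.8,184.1)/(593.1,182.7). I'll lower slowly and watch the force.

Request:
drive_tool --moves '[[50,[0,0,0.15],0],[50,[0,0,0.15],0],[50,[0,0,0.1],0],[50,[0,0,0.1],0],[50,[0,0,0],0],[50,[0,0,0],0]]'

```text
time_s: 11.17
tool_pos: [592.9, 182.7, 91.1]
orientation: [[0.981, 0.194, -0.001], [0.194, -0.981, -0.001], [-0.001, 0.0, -1.0]]
force: [0.6, 0.5, -1.6]
grip_width: 0.704
grip_force: 25.0
```

Request:
drive_tool --moves '[[50,[0,0,0.07],0],[50,[0,0,0.07],0],[50,[0,0,0],0],[50,[0,0,0],0]]'

```text
time_s: 11.5
tool_pos: [593.3, 182.9, 87.6]
orientation: [[0.981, 0.194, 0.001], [0.194, -0.981, 0.0], [0.001, -0.0, -1.0]]
force: [-0.3, -0.1, -0.6]
grip_width: 0.707
grip_force: 25.0
```

Request:
drive_tool --moves '[[50,[0,0,0.05],0],[50,[0,0,0.03],0],[50,[0,0,0],0],[50,[0,0,0],0]]'

```text
time_s: 11.83
tool_pos: [593.7, 183.2, 85.2]
orientation: [[0.981, 0.194, 0.002], [0.194, -0.981, 0.001], [0.002, -0.0, -1.0]]
force: [1.8, 1.1, -0.0]
grip_width: 0.701
grip_force: 25.0
```

Request:
drive_tool --moves '[[50,[0,0,0.03],0],[50,[0,0,0.02],0],[50,[0,0,0],0],[50,[0,0,0],0]]'

```text
time_s: 12.17
tool_pos: [593.9, 183.2, 84.2]
orientation: [[0.981, 0.194, 0.002], [0.194, -0.981, 0.001], [0.002, -0.0, -1.0]]
force: [1.8, 0.9, 3.5]
grip_width: 0.705
grip_force: 25.0
```

Contact came at about 3.5 N, at the predicted height. Turning backward, climbing with the thread.

Request:
drive_tool --moves '[[50,[0,0,0.02],-0.5],[50,[0,0,-0.006],-1],[50,[0,0,-0.006],-1],[50,[0,0,-0.006],-1],[50,[0,0,-0.006],-1],[50,[0,0,0],0]]'

```text
time_s: 12.67
tool_pos: [593.9, 183.2, 85.0]
orientation: [[0.83, 0.558, 0.002], [0.558, -0.83, 0.001], [0.002, 0.001, -1.0]]
force: [0.6, 1.9, 6.2]
grip_width: 0.704
grip_force: 25.0
```

Request:
drive_tool --moves '[[50,[0,0,-0.006],-1],[50,[0,0,-0.006],-1],[50,[0,0,-0.006],-1],[50,[0,0,-0.006],-1],[50,[0,0,0],0]]'

```text
time_s: 13.08
tool_pos: [594.0, 183.3, 85.6]
orientation: [[0.59, 0.808, 0.003], [0.808, -0.59, 0.001], [0.002, 0.002, -1.0]]
force: [-0.1, 2.0, 5.2]
grip_width: 0.703
grip_force: 25.0
```

Request:
drive_tool --moves '[[50,[0,0,-0.006],-1],[50,[0,0,-0.006],-1],[50,[0,0,0],0]]'

```text
time_s: 13.33
tool_pos: [594.0, 183.5, 85.7]
orientation: [[0.442, 0.897, 0.003], [0.897, -0.442, 0.001], [0.003, 0.002, -1.0]]
force: [1.1, 3.2, 6.0]
grip_width: 0.703
grip_force: 25.0
```

Request:
drive_tool --moves '[[50,[0,0,-0.003],-0.6],[50,[0,0,0],0]]'

```text
time_s: 13.5
tool_pos: [594.1, 183.3, 85.3]
orientation: [[0.397, 0.918, 0.003], [0.918, -0.397, 0.001], [0.002, 0.002, -1.0]]
force: [3.5, 2.0, 2.3]
grip_width: 0.702
grip_force: 25.0
```

Request:
drive_tool --moves '[[50,[0,0,-0.003],-0.6],[50,[0,0,0],0]]'

```text
time_s: 13.67
tool_pos: [594.1, 183.3, 85.2]
orientation: [[0.349, 0.937, 0.003], [0.937, -0.349, 0.001], [0.002, 0.002, -1.0]]
force: [4.3, 2.2, 2.1]
grip_width: 0.703
grip_force: 25.0
```

Request:
drive_tool --moves '[[50,[0,0,0],-0.6],[50,[0,0,0],0]]'

```text
time_s: 13.83
tool_pos: [594.1, 183.4, 85.2]
orientation: [[0.3, 0.954, 0.003], [0.954, -0.3, 0.001], [0.002, 0.002, -1.0]]
force: [3.8, 3.6, 1.6]
grip_width: 0.701
grip_force: 25.0
```

The force fell from 6 N to 2 N at ring yaw ≈ 29–35°, so it looks off the thread's end. I'll lower carefully to feel the drop.

Request:
drive_tool --moves '[[50,[0,0,0.03],-0.4],[50,[0,0,0.03],0],[50,[0,0,0],0]]'

```text
time_s: 14.08
tool_pos: [594.2, 183.3, 83.9]
orientation: [[0.267, 0.964, 0.003], [0.964, -0.267, 0.001], [0.002, 0.002, -1.0]]
force: [2.6, 2.1, 4.5]
grip_width: 0.702
grip_force: 25.0
```

Request:
drive_tool --moves '[[50,[0,0,0.05],0],[50,[0,0,0],0]]'

```text
time_s: 14.25
tool_pos: [594.1, 183.2, 82.6]
orientation: [[0.267, 0.964, 0.003], [0.964, -0.267, 0.001], [0.002, 0.002, -1.0]]
force: [2.7, 2.3, 6.7]
grip_width: 0.709
grip_force: 25.0
```

Request:
drive_tool --moves '[[50,[0.02,0.015,0.03],0],[50,[0,0,0],0]]'

```text
time_s: 14.42
tool_pos: [594.2, 183.2, 82.4]
orientation: [[0.267, 0.964, 0.001], [0.964, -0.267, -0.0], [0.0, 0.001, -1.0]]
force: [2.1, 0.7, 9.4]
grip_width: 0.706
grip_force: 25.0
```

Request:
drive_tool --moves '[[50,[0,0,0.04],0],[50,[0,0,0],0],[50,[0,0,0],0]]'

```text
time_s: 14.67
tool_pos: [594.2, 183.3, 82.2]
orientation: [[0.267, 0.964, 0.002], [0.964, -0.267, -0.0], [0.0, 0.002, -1.0]]
force: [-0.1, 0.2, 13.5]
grip_width: 0.707
grip_force: 25.0
```

```bash
python3 - <<'E'
from h import *
o=get_obs();print(o["tool_pos"],o["force"],o["wrist_torque"],o["grip_width"]*87)
S,T=optics.capture("scene"),optics.capture("top"); c=proj("scene",[593,183,50]);t=proj("top",[593,183,60]);print(c,t)
cv2.imwrite("pics/scene6.png",S)
cv2.imwrite("pics/c6.png",np.hstack([cv2.resize(crop(S,c,25,8),(500,500)),cv2.resize(crop(T,t,25,8),(300,300)).copy() if 0 else cv2.copyMakeBorder(cv2.resize(crop(T,t,25,8),(300,300)),0,200,0,0,cv2.BORDER_CONSTANT)]))
E
```

```text
[594.23 183.26  82.24] [-0.09  0.18 13.54] [ 0.21  0.03 -0.04] 61.476540991365646
[384.38 197.38] [251.71 248.22]
```

View pics/c6.png

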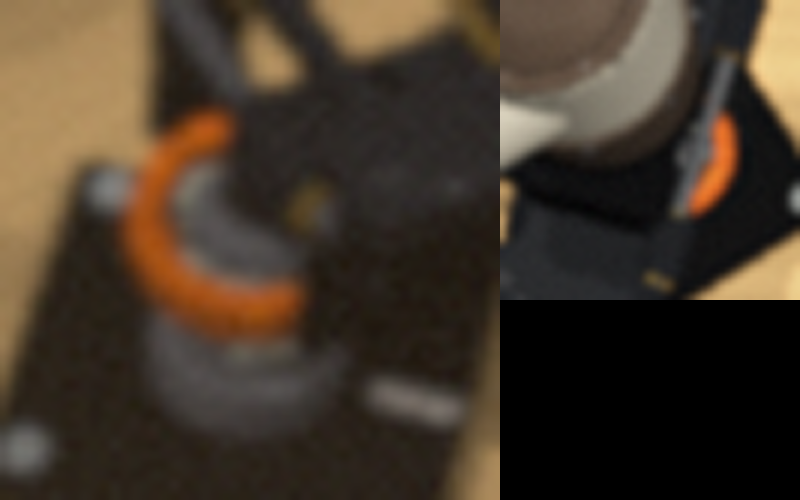

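The view shows the ring round the pipe, but the wrist moment (0.21 N·m at 13.5 N) puts the load on the +y side, so one lug may still be hanging on its start. I'll ease the push and turn back a little more.

Request:
drive_tool --moves '[[50,[0,0,-0.05],0],[50,[0,0,0],-0.4],[50,[0,0,0],0]]'

```text
time_s: 15.02
tool_pos: [594.3, 183.3, 82.5]
orientation: [[0.233, 0.973, 0.002], [0.973, -0.233, 0.0], [0.001, 0.002, -1.0]]
force: [2.2, 1.1, 8.2]
grip_width: 0.708
grip_force: 25.0
```

Request:
drive_tool --moves '[[50,[0,0,0],-0.5],[50,[0,0,0],0]]'

```text
time_s: 15.18
tool_pos: [593.4, 183.6, 81.2]
orientation: [[0.19, 0.982, -0.0], [0.982, -0.19, 0.001], [0.001, -0.0, -1.0]]
force: [1.7, 3.5, 5.5]
grip_width: 0.702
grip_force: 25.0
```

```bash
python3 -c "
from h import *
o=get_obs();print(o['tool_pos'],o['force'],o['wrist_torque'])"
```

```text
[593.44 183.57  81.22] [1.7  3.54 5.48] [ 1.04 -0.52  0.08]
```

A second drop: z fell to 81.2 and the load eased. Lowering on.

Request:
drive_tool --moves '[[50,[0,0,0],0],[50,[0,0,0],0]]'

```text
time_s: 15.35
tool_pos: [593.4, 183.6, 81.2]
orientation: [[0.19, 0.982, -0.0], [0.982, -0.19, 0.0], [0.0, -0.0, -1.0]]
force: [1.0, 3.3, 5.9]
grip_width: 0.705
grip_force: 25.0
```

Request:
drive_tool --moves '[[50,[0,0,0.04],0],[50,[0,0,0],0],[50,[0,0,0],0]]'

```text
time_s: 15.6
tool_pos: [593.5, 183.7, 80.4]
orientation: [[0.19, 0.982, 0.0], [0.982, -0.19, 0.0], [0.0, -0.0, -1.0]]
force: [0.5, 3.5, 7.4]
grip_width: 0.706
grip_force: 25.0
```

```bash
python3 -c "
from h import *
o=get_obs();print(o['tool_pos'],o['force'],o['wrist_torque'])"
```

```text
[593.53 183.69  80.42] [0.51 3.46 7.39] [ 1.03 -0.17  0.03]
```

Request:
drive_tool --moves '[[50,[0.025,0,0.03],0],[50,[0,0,0],0],[50,[0,0,0],0]]'

```text
time_s: 15.85
tool_pos: [593.5, 183.9, 79.9]
orientation: [[0.19, 0.982, -0.001], [0.982, -0.19, -0.001], [-0.001, -0.0, -1.0]]
force: [-0.4, 1.8, 9.8]
grip_width: 0.705
grip_force: 25.0
```

```bash
python3 -c "
from h import *
o=get_obs();print(o['tool_pos'],o['force'],o['wrist_torque'])"
```

```text
[593.49 183.93  79.95] [-0.43  1.78  9.76] [0.62 0.09 0.03]
```

I'll let go briefly so the ring settles level on its own, then grip again.

Request:
drive_tool --moves '[[75,[0,0,-0.02],0],[75,[0,0,0],0],[75,[0,0,0],0],[75,[0,0,0],0],[75,[0,0,0],0]]'

```text
time_s: 16.27
tool_pos: [592.7, 183.2, 78.3]
orientation: [[0.189, 0.982, -0.003], [0.982, -0.189, -0.002], [-0.002, -0.003, -1.0]]
force: [0.5, -0.3, 0.1]
grip_width: 0.856
grip_force: 0.0
```

```bash
python3 - <<'E'
from h import *
o=get_obs();print(o["tool_pos"],o["force"],o["wrist_torque"],o["grip_width"]*87)
S,T=optics.capture("scene"),optics.capture("top"); c=proj("scene",[593,183,50]);t=proj("top",[593,183,60])
cv2.imwrite("pics/scene7.png",S)
cv2.imwrite("pics/c7.png",np.hstack([cv2.resize(crop(S,c,25,8),(500,500)),cv2.copyMakeBorder(cv2.resize(crop(T,t,25,8),(300,300)),0,200,0,0,cv2.BORDER_CONSTANT)]))
E
```

```text
[592.75 183.19  78.27] [ 0.48 -0.35  0.09] [-0.08 -0.08 -0.01] 74.47724960028351
```

View pics/c7.png

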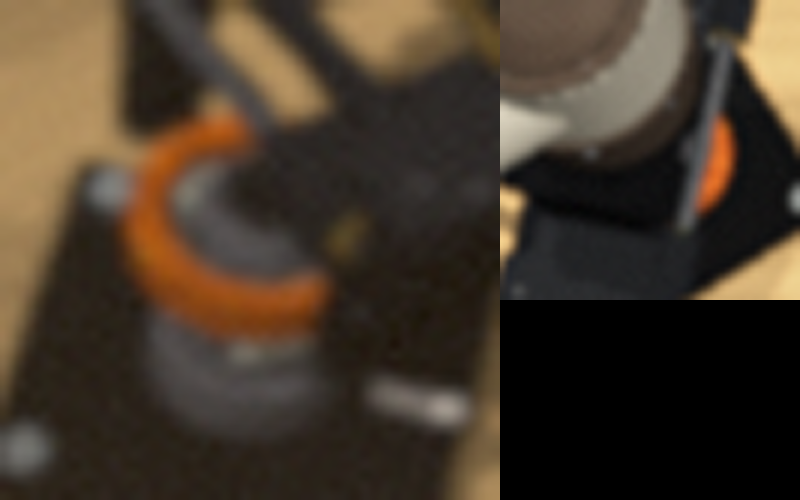

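The ring's back edge dropped on release (top of the ring from row 115 to 125) while the front edge stayed, so it levelled. Checking its height from the outline.

```bash
python3 - <<'E'
from h import *
K,E=cal("scene")
def P(X):
    q=(X@E[:3,:3].T+E[:3,3])*[1,-1,-1]; u=q@K.T; return u[:,:2]/u[:,2:]
S=cv2.imread("pics/scene7.png"); c=np.trunc(P(np.array([[593,183,50.]]))[0])
S6=cv2.imread("pics/scene6.png")
for n,I in(("6",S6),("7",S)):
    hsv=cv2.cvtColor(I,cv2.COLOR_BGR2HSV); m=cv2.inRange(hsv,(3,150,60),(16,255,255)); m[:int(c[1])-25]=0;m[int(c[1])+25:]=0;m[:,:int(c[0])-25]=0;m[:,int(c[0])+25:]=0
    ys,xs=np.nonzero(m);print(n,"left",xs.min(),"top",ys.min(),"bottom",ys.max(),"right",xs.max())
a=np.radians(np.arange(0,360,2))
for z in(50,53.4,56,60):
    C=lambda z:P(np.c_[591.8+31*np.cos(a),184.1+31*np.sin(a),0*a+z])
    print(z,"bottom",C(z)[:,1].max(),"top",C(z+12)[:,1].min(),"left",C(z+6)[:,0].min())
print(get_obs()["qpos"])
E
```

```text
6 left 370 top 183 bottom 205 right 389
7 left 370 top 183 bottom 205 right 391
50 bottom 206.84756418972987 top 183.74334009022203 left 371.3779955067909
53.4 bottom 205.88636023126764 top 182.7539476305267 left 371.4947783048573
56 bottom 205.14837771740667 top 181.99439522925263 left 371.58443593364194
60 bottom 204.00800417262067 top 180.8208142367677 left 371.722972311158
[ 32.1   30.67 -11.52  -0.01 -47.92 137.03]
```

Request:
drive_tool --moves '[[75,[0,0,0.1],0],[75,[0,0,0.03],0],[75,[0,0,0],0],[50,[0,0,0],0],[50,[0,0,0],0],[50,[0,0,0],0],[50,[0,0,0],0],[50,[0,0,0],0]]'

```text
time_s: 17.03
tool_pos: [593.8, 184.0, 75.6]
orientation: [[0.188, 0.982, 0.0], [0.982, -0.188, 0.0], [0.0, 0.0, -1.0]]
force: [0.0, 0.4, -0.1]
grip_width: 0.707
grip_force: 25.0
```

Request:
drive_tool --moves '[[50,[0,0,0.0065],1],[50,[0,0,0.0065],1],[50,[0,0,0.0065],1],[50,[0,0,0.0065],1],[50,[0,0,0.0065],1],[50,[0,0,0.0065],1],[50,[0,0,0],0]]'

```text
time_s: 17.62
tool_pos: [593.9, 184.0, 74.5]
orientation: [[0.655, 0.756, 0.0], [0.756, -0.655, 0.0], [0.0, 0.0, -1.0]]
force: [0.0, 0.5, -1.0]
grip_width: 0.706
grip_force: 25.0
```

Request:
drive_tool --moves '[[50,[0,0,-0.06],0],[50,[0,0,-0.04],0],[50,[0,0,0],0]]'

```text
time_s: 17.87
tool_pos: [593.6, 183.9, 76.6]
orientation: [[0.653, 0.757, -0.001], [0.757, -0.653, 0.0], [-0.0, -0.0, -1.0]]
force: [1.5, 1.1, -4.8]
grip_width: 0.708
grip_force: 25.0
```

Request:
drive_tool --moves '[[50,[0,0,0.06],0],[50,[0,0,0.04],0],[50,[0,0,0],0]]'

```text
time_s: 18.12
tool_pos: [593.8, 183.9, 74.5]
orientation: [[0.654, 0.757, -0.0], [0.757, -0.654, -0.0], [-0.0, 0.0, -1.0]]
force: [-0.1, 0.6, -1.0]
grip_width: 0.71
grip_force: 25.0
```

Lifting 3 mm met a pull after about 2 mm of play, so the ring is under the thread start. Winding on.

Request:
drive_tool --moves '[[50,[0,0,0.0065],1],[50,[0,0,0.0065],1],[50,[0,0,0.0065],1],[50,[0,0,0.0065],1],[50,[0,0,0.0065],1],[50,[0,0,0.0065],1],[50,[0,0,0.0065],1],[50,[0,0,0.0065],1],[50,[0,0,0.0065],1],[50,[0,0,0.0065],1],[50,[0,0,0],0]]'

```text
time_s: 19.03
tool_pos: [593.8, 183.9, 72.6]
orientation: [[1.0, -0.016, 0.0], [-0.016, -1.0, -0.0], [0.0, 0.0, -1.0]]
force: [-0.0, 0.1, -0.4]
grip_width: 0.707
grip_force: 25.0
```

Request:
drive_tool --moves '[[50,[0,0,0.0065],1],[50,[0,0,0.0065],1],[50,[0,0,0.0065],1],[50,[0,0,0.0065],1],[50,[0,0,0.0065],1],[50,[0,0,0.0065],1],[50,[0,0,0.0065],1],[50,[0,0,0.0065],1],[50,[0,0,0.0065],1],[50,[0,0,0.0065],1],[50,[0,0,0.0065],1],[50,[0,0,0],0]]'

```text
time_s: 20.03
tool_pos: [593.8, 183.9, 70.4]
orientation: [[0.562, -0.827, 0.0], [-0.827, -0.562, -0.0], [0.0, -0.0, -1.0]]
force: [0.0, -0.9, -0.4]
grip_width: 0.706
grip_force: 25.0
```

Request:
drive_tool --moves '[[50,[0,0,0.0065],1],[50,[0,0,0.0065],1],[50,[0,0,0.0065],1],[50,[0,0,0.0065],1],[50,[0,0,0.0065],1],[50,[0,0,0.0065],1],[50,[0,0,0.0065],1],[50,[0,0,0.0065],1],[50,[0,0,0.0065],1],[50,[0,0,0.0065],1],[50,[0,0,0.0065],1],[50,[0,0,0],0]]'

```text
time_s: 21.03
tool_pos: [593.9, 184.0, 68.3]
orientation: [[-0.354, -0.935, 0.0], [-0.935, 0.354, 0.0], [-0.0, -0.0, -1.0]]
force: [0.1, 0.7, -0.3]
grip_width: 0.705
grip_force: 25.0
```

Request:
drive_tool --moves '[[75,[0,0,0],0],[75,[0,0,0],0],[75,[0,0,0],0],[75,[0,0,0],0],[75,[0,0,0],-1],[75,[0,0,0],-1],[75,[0,0,0],-1],[75,[0,0,0],-1],[75,[0,0,0],-1],[75,[0,0,0],-1],[75,[0,0,0],-1],[75,[0,0,0],-1]]'

```text
time_s: 22.03
tool_pos: [593.9, 184.0, 68.2]
orientation: [[0.333, -0.943, 0.0], [-0.943, -0.333, 0.0], [0.0, -0.0, -1.0]]
force: [-0.1, 0.1, -1.1]
grip_width: 0.86
grip_force: 0.0
```

Request:
drive_tool --moves '[[75,[0,0,0],-1],[75,[0,0,0],-1],[75,[0,0,0],-1],[75,[0,0,0],-1],[75,[0,0,0],-1],[75,[0,0,0],-1],[75,[0,0,0],-1],[75,[0,0,0],-1],[75,[0,0,0],-1],[75,[0,0,0],-1],[75,[0,0,0],-1],[75,[0,0,0],-1]]'

```text
time_s: 23.03
tool_pos: [593.9, 184.0, 68.2]
orientation: [[0.983, -0.183, 0.0], [-0.183, -0.983, 0.0], [0.0, -0.0, -1.0]]
force: [-1.1, 0.1, -0.7]
grip_width: 0.858
grip_force: 0.0
```

Request:
drive_tool --moves '[[75,[0,0,0],-1],[75,[0,0,0],-1],[75,[0,0,0],0],[75,[0,0,0],0],[50,[0,0,0],0],[50,[0,0,0],0],[50,[0,0,0],0],[50,[0,0,0],0],[50,[0,0,0],0]]'

```text
time_s: 23.78
tool_pos: [593.8, 184.0, 68.1]
orientation: [[1.0, -0.015, 0.0], [-0.015, -1.0, 0.0], [0.0, -0.0, -1.0]]
force: [0.0, 0.3, -1.2]
grip_width: 0.705
grip_force: 25.0
```

Request:
drive_tool --moves '[[50,[0,0,0.0065],1],[50,[0,0,0.0065],1],[50,[0,0,0.0065],1],[50,[0,0,0.0065],1],[50,[0,0,0.0065],1],[50,[0,0,0.0065],1],[50,[0,0,0.0065],1],[50,[0,0,0.0065],1],[50,[0,0,0.0065],1],[50,[0,0,0.0065],1],[50,[0,0,0.0065],1],[50,[0,0,0.0065],1]]'

```text
time_s: 24.78
tool_pos: [593.8, 183.9, 65.8]
orientation: [[0.483, -0.875, -0.0], [-0.875, -0.483, -0.0], [0.0, 0.0, -1.0]]
force: [0.5, 0.1, 0.6]
grip_width: 0.705
grip_force: 25.0
```

Request:
drive_tool --moves '[[50,[0,0,0.0065],1],[50,[0,0,0.0065],1],[50,[0,0,0.0065],1],[50,[0,0,0.0065],1],[50,[0,0,0.0065],1],[50,[0,0,0.0065],1],[50,[0,0,0.0065],1],[50,[0,0,0.0065],1],[50,[0,0,0.0065],1],[50,[0,0,0.0065],1],[50,[0,0,0.0065],1],[50,[0,0,0.0065],1]]'

```text
time_s: 25.78
tool_pos: [593.9, 184.0, 63.4]
orientation: [[-0.516, -0.856, 0.0], [-0.856, 0.516, -0.0], [-0.0, -0.0, -1.0]]
force: [0.1, 0.1, 0.1]
grip_width: 0.707
grip_force: 25.0
```

Request:
drive_tool --moves '[[50,[0,0,0.0065],1],[50,[0,0,0.0065],1],[50,[0,0,0.0065],1],[50,[0,0,0.0065],1],[50,[0,0,0.0065],1],[50,[0,0,0.0065],1],[50,[0,0,0.0065],1],[50,[0,0,0.0065],1],[50,[0,0,0.0065],1],[50,[0,0,0.0065],1],[50,[0,0,0.0065],1],[50,[0,0,0],0]]'

```text
time_s: 26.78
tool_pos: [593.9, 184.0, 61.3]
orientation: [[-0.997, -0.071, 0.0], [-0.071, 0.997, 0.0], [-0.0, 0.0, -1.0]]
force: [-0.6, 0.8, 0.3]
grip_width: 0.709
grip_force: 25.0
```

```bash
python3 - <<'E'
from h import *
o=get_obs();print(o["tool_pos"],o["force"],o["qpos"])
S=optics.capture("scene"); cv2.imwrite("pics/scene8.png",S); c=proj("scene",[593,183,40]);print(np.trunc(c))
T=optics.capture("top"); cv2.imwrite("pics/top8.png",T); t=proj("top",[593,183,40]);print(np.trunc(t))
cv2.imwrite("pics/c8.png",np.hstack([crop(S,c,25,8),crop(T,t,25,8)]))
a=np.radians(33.)
for d in(-10,0,10):
    b=a+np.radians(d); print(d,proj("scene",[591.8+27.5*np.cos(b),184.1+27.5*np.sin(b),51.4]))
E
```

```text
[593.88 183.98  61.33] [-0.61  0.8   0.27] [  32.11   31.92  -12.33   -0.    -45.75 -118.04]
[383. 200.]
[252. 249.]
-10 [395.27 200.54]
0 [395.88 199.13]
10 [396.15 197.64]
```

View pics/c8.png

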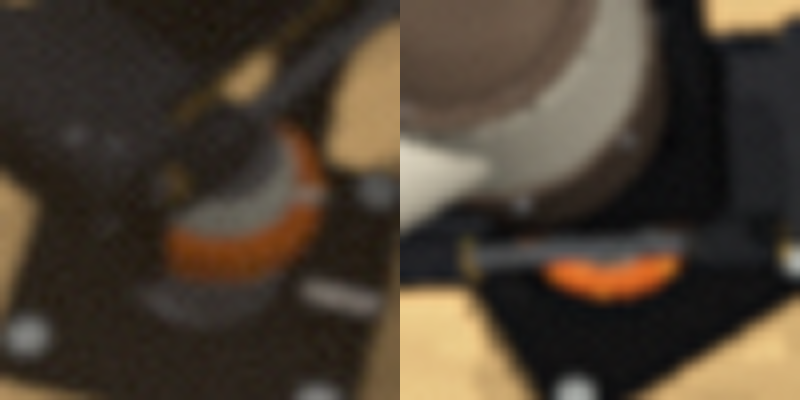

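The tick shows at scene px (396.1,198.7), about 3° short of the mark direction and matching the kinematic estimate (3.4°). The ring is low on the thread and level.

Request:
drive_tool --moves '[[50,[0,0,0.0045],0.68],[50,[0,0,0],0],[50,[0,0,0],0],[50,[0,0,0],0]]'

```text
time_s: 27.22
tool_pos: [593.9, 184.0, 61.2]
orientation: [[-1.0, -0.015, 0.0], [-0.015, 1.0, 0.0], [-0.0, 0.0, -1.0]]
force: [0.1, 0.3, 0.9]
grip_width: 0.71
grip_force: 25.0
```

```bash
python3 -c "
from h import *
o=get_obs();print(o['tool_pos'],o['force'],o['grip_force'],o['qpos'][5]); print(bot.hand_in())"
```

```text
[593.86 184.04  61.23] [0.14 0.29 0.9 ] 25.000053929979913 -121.240176556291
the job is handed in; nothing more can be done
None
```

The job is handed in at 27 s: the ring dropped off the thread start, was wound forward one turn to the mark (tick within a few degrees) and is still gripped. At the drop one lug hung briefly and tilted the ring, so I turned it back a little further and let go once to level it.

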